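Load a tube rack into the sampler lane past its one-way latch

TASK

Pick up the rack holding the five capped tubes, set it upright in the wide mouth of the sampler's loading lane with its thumb pad trailing, and slide it along the lane until the spring latch has clicked behind it and keeps it in against the ejector, then let go. Push gently, easing off as soon as you feel it come up against the buffer at the end, keep the tubes upright and do not disturb anything else on the bench.

Things in the scene. Friction and masses are not known exactly. Their poses are not given: they have to be found in the camera images.
- rack_mid (a point): Centre of the grey rack that holds five capped tubes: body 100 mm long (x), 24 mm wide (y), 58 mm high; the point is 29 mm above its underside. Tubes are fixed in it, caps reach 84 mm above its underside; 0.15 to 0.3 kg. x points to the plain leading end (flat, 50 mm from the centre); the other end has the thumb pad. z up. Grasp across its width, below the caps. A like rack beside it has no tubes.
- thumb_pad (a point): Middle of the outer face of the thumb pad on that rack's trailing end: 16 mm wide, 12 mm high, standing out 5 mm; 55 mm behind the rack's centre, 32 mm above its underside; same axes as the rack. It starts on the end nearer the robot. Pushing at this height does not tip the rack.
- sampler: Sampler's loading lane, fixed: grey base plate 360 x 100 x 12 mm. Origin: centre of its underside; z up; x along the middle of the lane from the mouth (x = -175 mm) to the closed end. Lane floor 12 mm, tops of the two aluminium walls 30 mm above the origin. Gap between walls 28 mm from x = -50 mm on, widening evenly to 44 mm at the mouth. Housing 90 mm high at x = 120 to 180 mm. A push over 17 N is too much for it.
- lane_mouth (a point): Point on the lane floor in the wide mouth, at x = -100 mm, y = 0 of the sampler, with its axes: a rack set down centred over it, leading end towards +x, stands wholly clear of the latch.
- latch (a point): Steel pawl in a slot of the +y wall, 5 to 13 mm above the lane floor, reaching 8 mm into the lane, ramp towards the mouth. The rack's side pushes it aside (about 1 N); it springs back behind the rack's trailing end and blocks its return. The point is the tooth's blocking face, at mid-setting only: service clamps pawl, ejector and buffer as one unit up to 14 mm either way along x, not measured.
- lane_end (a point): Where a latched rack's centre stands at mid-setting (x = 40 mm of the sampler; truly 26 to 54). A sprung ejector pin meets the leading end 36 mm before latching, pushes back 3.5 to 5.5 N, and throws an unlatched rack out. 2 mm past latching is a rubber-faced sprung buffer, 8 N per mm, 6 mm travel. A slow push takes 6 to 10 N just before the buffer; at 13 N the rack is on the buffer and latched.
- empty_rack: A like rack without tubes, 100 x 24 x 58 mm, loose; leave it where it stands. Origin at the centre of its underside.
- tube_block: Large blue tube block, 110 x 210 x 60 mm, part filled with orange-capped tubes to 92 mm height, loose; leave alone. Origin under its centre.
- cup: Specimen cup with a screw lid, 54 mm wide, 62 mm high, loose; leave alone. Origin under its centre.
- marker: Marker pen lying flat, 134 x 13 x 11 mm, loose; leave alone. Origin under its centre, x along it.
- scanner: Hand-held barcode scanner lying on the bench, 150 x 66 x 42 mm, loose; leave alone. Origin on the bench under its middle.
- tip_box: Box of pipette tips, 120 x 82 x 56 mm, loose; leave alone. Origin under its centre.
- lone_tube: One capped tube in a round foot 40 mm wide, 84 mm high, loose; leave alone. Origin under its centre.

How it is judged:
By the outcome, as a careful person would: the job done as asked, in the order asked, and still so for the second after the job is handed in, with the robot touching nothing.
It also fails if it takes over 64 s, if anything falls off the work surface, if the arm or the gripper's body presses on something with over 40 N, if the wrist force passes 120 N, or if a joint passes its speed limit or range.

ROBOT

A 6-joint arm with a two-finger parallel gripper is mounted at the origin on the work surface. World frame = base frame: x ahead of the robot, y to its left, z up, the work surface at z = 0. Lengths are in m, angles in degrees, forces in N, time in s.
With the tool pointing down it reaches from about 0.3 to 0.75 m from the base axis. Payload 8.5 kg.
Tool frame: the origin (TCP) lies on the centre line of the jaws, within the pads' length; the fingertips stand 25 mm ahead of it and the grasp point (between the pads) lies 6 mm ahead of it; z points along the fingers, y is the line along which they close (so a half turn about z gives the same grasp; the last joint's range is limited). The gripper opens to 85 mm and grips with 20 to 120 N. Pads are 22 mm wide; open, the fingers measure 114 mm over their backs; the gripper's body (76 mm by 85 mm) begins 54 mm behind the grasp point. The pads swing forward as they close: fully open they stand 13 mm farther back than shut.
Start: joints at [-76.736, 21.807, 74.336, -0, 83.858, -12.336], TCP at [0.238, -0.496, 0.256] pointing down, gripper open.
Joint ranges: [-178.18, 178.18], [-50.72, 133.34], [12.68, 142.11], [-81.47, 261.47], [9.98, 163.14], [-165.26, 165.26]. Speed limits (degrees/s): [136.94, 136.94, 180, 180, 180, 180].

INTERFACE

Orientations are given as a 3x3 rotation matrix whose columns are the frame's x, y, z axes.
In Python, from rig import telemetry, optics, env gives the robot as it stands.
- The arm moves only by the tool send_rows, never from a script. Its argument "deltas" is a list that holds one entry, the list of rows, each a list of 7 numbers: the shift along the tool's x, y, z in m, then the turn, a rotation vector about the tool's x, y, z in rad, then the opening, from -1 (shut) to 1 (fully open), so that 0 is half open. In form: [[[x, y, z, ax, ay, az, grip], ...]]. A call has 1 to 12 rows; each row shifts and turns the commanded pose from where the row before left it, along the tool's axes as they then stand; what a row does not reach is not made up. A row lasts 1/8 s, in which the tool goes at most 62.5 mm and 10.7 degrees, less where a joint would pass 70% of its speed; a pose out of reach is approached as far as the arm can. A call is refused whole if a number of a shift passes 0.0625 or a number of a turn 0.188, either way. A call with a gripper value outside its range is refused whole. The fingers move at their own pace and stop on an object; "squeeze" is the grip in N (left out, the last holds). Time passes only in rows, so rows that do not move let the fingers close. It gives the time, the measured TCP pose, the force, the opening and the grip force at its end, in the units of the state.
- telemetry.observe(): the state, without advancing time (a new reading comes with each control period).
- optics.get_image(name): name is "side" or "top" or "wrist"; returns a dict with "image" (384x512x3 uint8, red, green, blue), "range_z" (384x512 float32, m along the optical axis (not along the pixel's ray), 0 where there is no reading), "K" (3x3 intrinsics, pixels), "k1" (the pictures are not rectified: a ray, as slopes to the right and down, at radius r is drawn at 1 + k1 r^2 times it, then the intrinsics apply), "rvec" (rotation vector, rad) and "tvec" (3), from world to camera coordinates, as OpenCV has them; the wrist camera has in their place "hand_eye" (4x4, takes a point from camera to tool coordinates, whose origin is the TCP and whose axes are the flange's). Camera axes: x right, y down, z forward; pixel columns grow to the right and rows downward; lengths in m; the calibration is good to about 2 mm. A picture is of the moment at which its call begins: read the wrist's pose just before it.
- env.close_job(): hands the job in; it is judged then, once.
The state is a dict: "time_s": time; "q": joint angles; "qvel": joint speeds; "joint_efforts": joint torques, N m; "position": TCP position; "tool_rot": TCP orientation; "ft_force": force on the tool from outside, world axes, zero at the start; "wrist_torque": the same for the moment, N m; "grip_width": finger opening in m; "gripper_force": force on a finger pad.
Only numpy, scipy, OpenCV 4.12 (cv2) and the standard library are available. Lean on these libraries where they do the work, as an engineer would, in place of code of your own. Each camera call takes 0.05 s, during which the arm holds its last target. There are 200 camera calls.

## Working session

There is one attempt and no reset: what is moved stays moved. The work goes in short steps, Python scripts to look and compute and a tool call to move; the robot and the scene stay as the last step left them, time stands still between calls to the robot, and variables do not carry over. Pictures are saved under pics/ and viewed, at most 10 in all, crops included, and the job is handed in when it is done.

Besides the shell and the picture viewer there is one more tool, called after "Request:" as name(argument=value, ...), one argument or row to a line, values as JSON. send_rows: Moves the arm, as the interface text tells. Its arguments: {"type":"object","properties":{"deltas":{"type":"array"},"squeeze":{"type":"number"}},"required":["deltas"]}

```bash
mkdir -p pics; ls; cat > h.py <<'E'
import numpy as np, cv2
from rig import telemetry, optics, env
def grab(n,save=None):
    s=telemetry.observe(); d=optics.get_image(n)
    if n=="wrist":
        T=np.eye(4);T[:3,:3]=np.array(s["tool_rot"]).reshape(3,3);T[:3,3]=s["position"]
        d["Twc"]=T@np.array(d["hand_eye"])
    else:
        R=cv2.Rodrigues(np.array(d["rvec"],float))[0];T=np.eye(4);T[:3,:3]=R.T;T[:3,3]=-R.T@np.array(d["tvec"],float).ravel();d["Twc"]=T
    if save: cv2.imwrite("pics/"+save,d["image"][:,:,::-1])
    return d
def rays(d,uv):
    uv=np.array(uv,float).reshape(-1,2);K=np.array(d["K"]);p=(uv-K[:2,2])/[K[0,0],K[1,1]]
    q=p.copy()
    for _ in range(20): q=p/(1+d["k1"]*(q**2).sum(1,keepdims=True))
    return np.c_[q,np.ones(len(q))]
def plane(d,uv,z):
    r=rays(d,uv)@d["Twc"][:3,:3].T;c=d["Twc"][:3,3];return c+r*((z-c[2])/r[:,2])[:,None]
def cloud(d):
    v,u=np.mgrid[:384,:512];r=rays(d,np.c_[u.ravel(),v.ravel()])*d["range_z"].reshape(-1,1)
    P=r@d["Twc"][:3,:3].T+d["Twc"][:3,3];P[d["range_z"].ravel()==0]=np.nan
    return P.reshape(384,512,3)
E
python3 - <<'E'
from h import *
print(telemetry.observe())
for n in ["top","side"]:
    d=grab(n,n+"0.png");np.savez(n+"0.npz",**d);print(n,d["Twc"].round(3).tolist(),d["k1"])
E
```

```text
pics
{'time_s': 0.0, 'q': array([-7.67364362e+01,  2.18410583e+01,  7.43876759e+01, -1.35395235e-03,
        8.38585529e+01, -1.23340771e+01]), 'qvel': array([-0.0317964 , -0.05591955,  0.01898173, -0.00542248,  0.04689307,
       -0.08154518]), 'joint_efforts': array([ 2.64457143e-03, -4.48452401e+01, -2.31278747e+01, -9.08706420e-05,
        4.64709345e-03,  1.28445026e-05]), 'position': array([ 0.23756898, -0.49573675,  0.25569392]), 'tool_rot': array([[ 9.01849273e-01,  4.32050634e-01, -3.72394337e-04],
       [ 4.32050689e-01, -9.01848113e-01,  1.47741881e-03],
       [ 3.02476605e-04, -1.49330231e-03, -9.99998839e-01]]), 'ft_force': array([-0.07607015,  0.25795545, -0.38577919]), 'wrist_torque': array([ 0.02292097, -0.02711217,  0.04415584]), 'gripper_force': 0.0, 'grip_width': 0.08528383760017103}
top [[0.011, -0.988, 0.156, 0.334], [-1.0, -0.008, 0.021, -0.018], [-0.019, -0.156, -0.988, 1.39], [0.0, 0.0, 0.0, 1.0]] -0.1145076143232441
side [[-0.75, -0.423, 0.509, -0.079], [-0.661, 0.452, -0.599, 0.751], [0.023, -0.785, -0.618, 0.844], [0.0, 0.0, 0.0, 1.0]] -0.04187357321750447
```

View pics/top0.png

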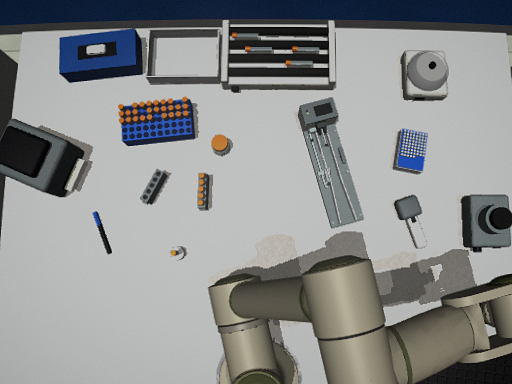

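View pics/side0.png

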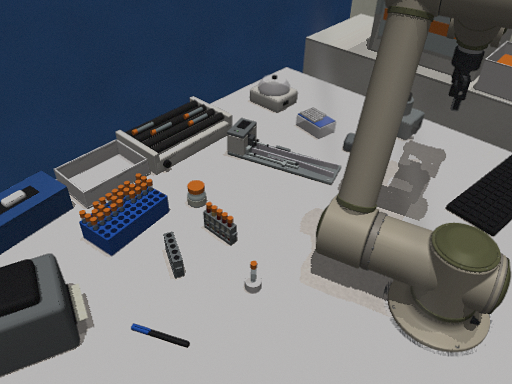

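The top view shows the capped rack at about (203,191) and the empty rack at (153,186). The sampler runs from its mouth at about (347,222) up to the housing at (320,112). Next I'll measure the rack and lane.

```bash
python3 - <<'E'
from h import *
d=dict(np.load("top0.npz"));C=cloud(d);im=d["image"].astype(int)
# caps
hsv=cv2.cvtColor(d["image"],cv2.COLOR_RGB2HSV)
m=((hsv[...,0]>5)&(hsv[...,0]<22)&(hsv[...,1]>150)&(hsv[...,2]>120)).astype(np.uint8)
m[:, :190]=0;m[:,215:]=0;m[:165]=0;m[215:]=0
n,l,st,ce=cv2.connectedComponentsWithStats(m)
for i in range(1,n):
    if st[i,4]>5: print("cap",st[i,4],ce[i],plane(d,ce[i],.084)[0].round(4),np.nanmedian(C[l==i],0).round(4))
sub=C[165:218,188:220].reshape(-1,3);q=sub[(sub[:,2]>.02)]
print("rack pts z",np.percentile(q[:,2],[5,50,95]).round(3)); print(cv2.minAreaRect(q[:,:2].astype(np.float32)))
# sampler
box=C[90:235,290:370].reshape(-1,3); 
for lo,hi in[(.006,.12),(.008,.016),(.024,.036),(.08,.1)]:
    q=box[(box[:,2]>lo)&(box[:,2]<hi)];r=cv2.minAreaRect(q[:,:2].astype(np.float32));print(lo,hi,len(q),r,cv2.boxPoints(r).round(3).tolist())
E
```

```text
cap 20 [201.1  174.95] [0.5729 0.1663 0.084 ] [0.573  0.1665 0.0843]
cap 20 [200.9  181.95] [0.5529 0.1662 0.084 ] [0.5529 0.1661 0.0846]
cap 17 [200.52941176 188.64705882] [0.5338 0.1667 0.084 ] [0.5325 0.1659 0.0842]
cap 18 [200.33333333 195.33333333] [0.5149 0.1667 0.084 ] [0.5154 0.1672 0.0858]
cap 21 [200. 202.] [0.4961 0.1671 0.084 ] [0.4961 0.1672 0.084 ]
rack pts z [0.035 0.06  0.087]
((0.531441330909729, 0.1674940586090088), (0.025581175461411476, 0.10604792833328247), 89.15348052978516)
0.006 0.12 4602 ((0.6364953517913818, -0.20874522626399994), (0.24314388632774353, 0.44303518533706665), 89.60818481445312) [[0.414000004529953, -0.32899999618530273], [0.8569999933242798, -0.3319999873638153], [0.859000027179718, -0.08900000154972076], [0.41600000858306885, -0.0860000029206276]]
0.008 0.016 2179 ((0.6434444785118103, -0.20439362525939941), (0.23536483943462372, 0.41677722334861755), 89.36351776123047) [[0.4339999854564667, -0.3199999928474426], [0.8510000109672546, -0.3240000009536743], [0.8529999852180481, -0.08900000154972076], [0.4359999895095825, -0.08399999886751175]]
0.024 0.036 454 ((0.6219241619110107, -0.20667237043380737), (0.35401204228401184, 0.09322154521942139), 18.056686401367188) [[0.4390000104904175, -0.21699999272823334], [0.46799999475479126, -0.3059999942779541], [0.8050000071525574, -0.19599999487400055], [0.7760000228881836, -0.10700000077486038]]
0.08 0.1 727 ((0.7623428702354431, -0.1668524146080017), (0.06196112185716629, 0.10192634165287018), 15.828615188598633) [[0.718999981880188, -0.12600000202655792], [0.7459999918937683, -0.2240000069141388], [0.8059999942779541, -0.2070000022649765], [0.777999997138977, -0.10899999737739563]]
```

```bash
python3 - <<'E'
import cv2
a=cv2.imread("pics/top0.png")[90:240,130:370];cv2.imwrite("pics/crop.png",cv2.resize(a,None,fx=3.3,fy=3.3,interpolation=2))
E
```

```text
(no output)
```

View pics/crop.png

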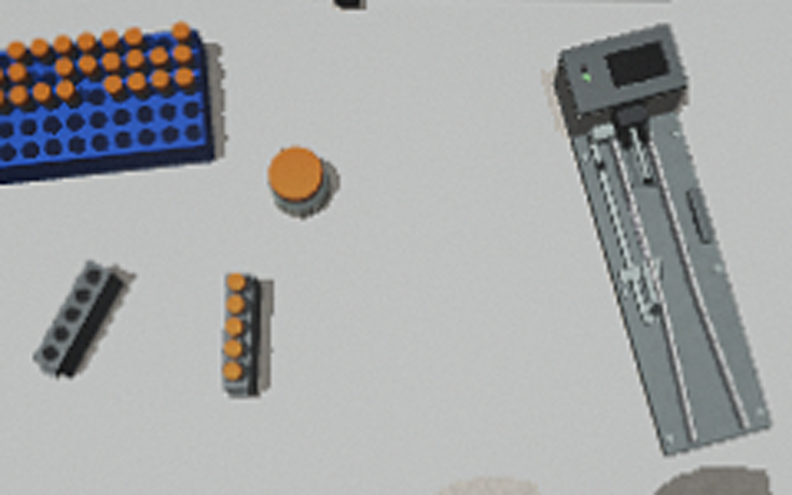

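Request:
send_rows(
  deltas=[
    [[0.037,-0.011,-0.006,0,0,0,1],[0.037,-0.011,-0.006,0,0,0,1],[0.037,-0.011,-0.006,0,0,0,1],[0.037,-0.011,-0.006,0,0,0,1],[0.037,-0.011,-0.006,0,0,0,1],[0.037,-0.011,-0.006,0,0,0,1],[0.037,-0.011,-0.006,0,0,0,1],[0.037,-0.011,-0.006,0,0,0,1],[0.037,-0.011,-0.006,0,0,0,1],[0.037,-0.011,-0.006,0,0,0,1],[0,0,0,0,0,0.168,1],[0,0,0,0,0,0,1]],
  ],
)

```text
time_s: 1.6
position: [0.5239, -0.2366, 0.3159]
tool_rot: [[0.961, 0.277, -0.001], [0.277, -0.961, 0.0], [-0.001, -0.001, -1.0]]
ft_force: [0.0, -0.2, -0.2]
grip_width: 0.0856
gripper_force: 0.0
```

```bash
python3 - <<'E'
from h import *
s=telemetry.observe();print(s["position"],s["tool_rot"].round(3),s["q"].round(1),s["time_s"])
d=grab("wrist","w1.png");np.savez("w1.npz",**d);print(np.array(d["hand_eye"]).round(3))
E
```

```text
[ 0.5238765  -0.23661668  0.31588921] [[ 0.961  0.277 -0.001]
 [ 0.277 -0.961  0.   ]
 [-0.001 -0.001 -1.   ]] [-36.1  22.5  63.4  -0.   94.1  37.8] 1.6
[[ 0.    -0.952 -0.307  0.08 ]
 [ 1.     0.    -0.001 -0.002]
 [ 0.001 -0.307  0.952 -0.119]
 [ 0.     0.     0.     1.   ]]
```

View pics/w1.png

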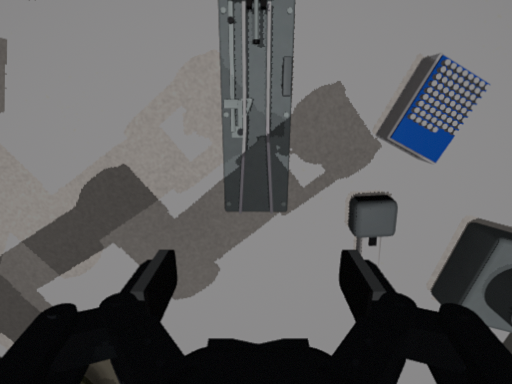

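The wrist view shows the lane running up the picture. The mouth edge is at row 211 (columns 225–290), the walls are near columns 241 and 268, and the pawl is near (240,115). I'll fit the base edges and walls.

```bash
python3 - <<'E'
from h import *
d=dict(np.load("w1.npz"));g=cv2.cvtColor(d["image"],cv2.COLOR_RGB2GRAY).astype(float)
C=cloud(d)
# base-plate edges: where depth height crosses 6mm, per row; walls: brightest thin lines
Z=C[...,2]
L=[];R=[];W1=[];W2=[]
for v in range(150,208,3):
    z=Z[v,200:320]; k=np.where(z>.007)[0]+200
    if len(k): L.append((k[0]-.5,v));R.append((k[-1]+.5,v))
    w=g[v,232:254];W1.append((232+w.argmax(),v)); w=g[v,258:284];W2.append((258+w.argmax(),v))
print(Z[150:208:15,236:276:3].round(3))
for n,p,z in(("L",L,.012),("R",R,.012),("w1",W1,.03),("w2",W2,.03)):
    P=plane(d,p,z);vx,vy,x,y=cv2.fitLine(P[:,:2].astype(np.float32),cv2.DIST_HUBER,0,.001,.001).ravel()
    if vx<0:vx,vy=-vx,-vy
    print(n,"yaw",np.degrees(np.arctan2(vy,vx)).round(2),"pt",x.round(4),y.round(4), "offset about y0:",(-(x-.5)*vy+(y+.25)*vx).round(4))
# front edge
F=[]
for u in range(230,288,4):
    z=Z[195:225,u];k=np.where(z>.007)[0]
    if len(k):F.append((u,195+k[-1]+.5))
print("front",plane(d,F,.012).round(4)[::4], np.array(F)[::4])
for v in(160,180,200): print(v,g[v,222:292:1].astype(int).tolist())
E
```

```text
[[0.013   nan 0.032 0.013 0.014 0.012 0.013 0.014 0.014 0.014 0.013 0.032
  0.014 0.013]
 [0.012 0.013 0.031 0.012 0.014 0.013 0.013 0.012 0.013 0.013 0.014 0.032
  0.013 0.014]
 [0.013 0.014 0.03  0.014 0.014 0.013 0.013 0.014 0.012 0.014 0.012 0.031
  0.013 0.015]
 [0.013 0.014 0.027 0.012 0.013 0.014 0.014 0.012 0.012 0.014 0.014 0.032
  0.014 0.012]]
L yaw 15.61 pt 0.4811 -0.1912 offset about y0: 0.0617
R yaw 15.69 pt 0.5205 -0.2834 offset about y0: -0.0377
w1 yaw 15.37 pt 0.4934 -0.217 offset about y0: 0.0336
w2 yaw 15.77 pt 0.5053 -0.2598 offset about y0: -0.0109
front [[ 0.4329 -0.2144  0.012 ]
 [ 0.44   -0.239   0.012 ]
 [ 0.4471 -0.2636  0.012 ]
 [ 0.4542 -0.2882  0.012 ]] [[230.  211.5]
 [246.  211.5]
 [262.  211.5]
 [278.  211.5]]
160 [133, 95, 80, 85, 85, 87, 95, 95, 97, 99, 98, 99, 96, 86, 62, 52, 54, 53, 49, 60, 85, 89, 68, 56, 54, 54, 53, 53, 54, 53, 54, 54, 56, 55, 55, 54, 54, 54, 54, 54, 54, 55, 53, 49, 43, 60, 86, 90, 76, 60, 55, 54, 55, 54, 54, 53, 55, 76, 93, 95, 96, 95, 95, 96, 95, 92, 76, 113, 136, 139]
180 [92, 77, 54, 51, 54, 52, 52, 53, 53, 55, 51, 53, 52, 52, 53, 53, 52, 44, 60, 84, 88, 66, 55, 53, 53, 54, 54, 53, 53, 54, 54, 55, 55, 53, 54, 55, 54, 54, 54, 54, 53, 55, 55, 54, 53, 44, 60, 85, 90, 72, 57, 55, 53, 53, 53, 53, 54, 53, 54, 53, 55, 54, 55, 55, 54, 51, 71, 91, 94, 90]
200 [95, 94, 70, 50, 51, 52, 48, 51, 51, 51, 52, 52, 53, 53, 53, 53, 53, 61, 82, 86, 64, 54, 52, 54, 53, 53, 54, 54, 54, 54, 53, 53, 52, 54, 54, 52, 53, 53, 53, 54, 53, 54, 54, 53, 52, 51, 43, 59, 84, 87, 69, 58, 53, 54, 54, 54, 54, 52, 54, 54, 54, 54, 53, 54, 49, 59, 83, 88, 89, 91]
```

Request:
send_rows(
  deltas=[
    [[0,0,0,0,0,0.145,1],[0,0,0,0,0,0.145,1],[0.001,-0.045,0.008,0,0,0,1],[0.001,-0.045,0.008,0,0,0,1],[0.001,-0.045,0.008,0,0,0,1],[0.001,-0.045,0.008,0,0,0,1],[0.001,-0.045,0.008,0,0,0,1],[0.001,-0.045,0.008,0,0,0,1],[0.001,-0.045,0.008,0,0,0,1],[0.001,-0.045,0.008,0,0,0,1],[0.001,-0.043,0.008,0,0,0,1],[0,0,0,0,0,0,1]],
  ],
)

```text
time_s: 3.15
position: [0.5368, 0.1677, 0.2435]
tool_rot: [[1.0, -0.005, -0.002], [-0.005, -1.0, 0.0], [-0.002, -0.0, -1.0]]
ft_force: [0.0, -0.2, 0.3]
grip_width: 0.0855
gripper_force: 0.0
```

```bash
python3 - <<'E'
from h import *
d=dict(np.load("w1.npz"))
for v,a,b in((160,242.7,268.7),(180,241.6,269.6),(200,240.7,270.6)):
    P=plane(d,[(a,v),(b,v)],.03)[:,:2];m=P.mean(0)-[.5,-.25];c,s_=np.cos(np.radians(15.65)),np.sin(np.radians(15.65))
    print(v,np.linalg.norm(P[0]-P[1]),"s,off",m@[c,s_],m@[-s_,c])
s=telemetry.observe();print(s["position"],s["tool_rot"].round(4),s["time_s"])
d=grab("wrist","w2.png")
hsv=cv2.cvtColor(d["image"],cv2.COLOR_RGB2HSV);C=cloud(d)
m=((hsv[...,0]>5)&(hsv[...,0]<22)&(hsv[...,1]>150)&(hsv[...,2]>100)).astype(np.uint8)
n,l,st,ce=cv2.connectedComponentsWithStats(m)
for i in range(1,n):
    if st[i,4]>60: print("cap",st[i,4],ce[i],np.nanmedian(C[l==i],0).round(4))
E
```

```text
160 0.03757384035695292 s,off 0.03171610664091777 0.011608260293468632
180 0.04136795999938314 s,off 0.0019167524478385497 0.011592456184963686
200 0.045189104537078376 s,off -0.029242851844457098 0.01134959385758459
[0.5367625  0.16772555 0.24348983] [[ 1.0e+00 -5.4e-03 -1.6e-03]
 [-5.4e-03 -1.0e+00  2.0e-04]
 [-1.6e-03 -2.0e-04 -1.0e+00]] 3.15
cap 2122 [307.54099906  41.60273327] [0.6735 0.122  0.063 ]
cap 161 [259.0931677  190.34782609] [0.5334 0.1686 0.0852]
cap 150 [258.77333333 207.96      ] [0.5141 0.1687 0.0851]
cap 131 [258.61068702 224.45038168] [0.4956 0.1688 0.0852]
cap 82 [200.53658537 331.04878049] [0.3542 0.2408 0.0852]
```

View pics/w2.png

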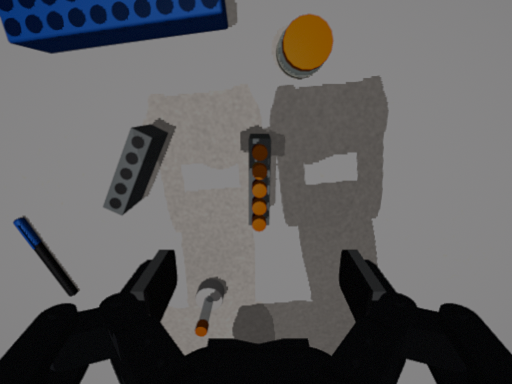

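The caps line up at y≈0.1686, with the middle cap at x≈0.5334 and height 85 mm, so the rack sits squarely between the fingers. I'll descend and grip.

Request:
send_rows(
  deltas=[
    [[-0.003,-0.001,0.0245,0,0,0,1],[0,0,0.0245,0,0,0,1],[0,0,0.0245,0,0,0,1],[0,0,0.0245,0,0,0,1],[0,0,0.0245,0,0,0,1],[0,0,0.0245,0,0,0,1],[0,0,0.0245,0,0,0,1],[0,0,0.022,0,0,0,1],[0,0,0,0,0,0,1]],
  ],
)

```text
time_s: 4.32
position: [0.534, 0.1656, 0.05]
tool_rot: [[1.0, -0.012, -0.003], [-0.012, -1.0, -0.0], [-0.003, 0.0, -1.0]]
ft_force: [0.5, -0.1, 0.6]
grip_width: 0.0855
gripper_force: 0.0
```

Request:
send_rows(
  deltas=[
    [[0,0,0,0,0,0,-0.1],[0,0,0,0,0,0,-0.3],[0,0,0,0,0,0,-0.6],[0,0,0,0,0,0,-0.8],[0,0,0,0,0,0,-0.8],[0,0,0,0,0,0,-0.8],[0,0,0,0,0,0,-0.8]],
  ],
  squeeze=35,
)

```text
time_s: 5.2
position: [0.5345, 0.1669, 0.0514]
tool_rot: [[1.0, -0.011, 0.001], [-0.011, -1.0, -0.0], [0.001, 0.0, -1.0]]
ft_force: [-0.3, -1.8, 5.5]
grip_width: 0.0231
gripper_force: 35.5
```

Request:
send_rows(
  deltas=[
    [[0,0,-0.01,0,0,0,-0.8],[0,0,-0.02,0,0,0,-0.8],[0,0,-0.025,0,0,0,-0.8],[0,0,-0.025,0,0,0,-0.8],[0,0,-0.01,0,0,-0.1,-0.8],[0,0,0,0,0,-0.1,-0.8],[0,0,0,0,0,-0.084,-0.8],[0,0,0,0,0,0,-0.8]],
  ],
)

```text
time_s: 6.2
position: [0.5341, 0.1671, 0.1409]
tool_rot: [[0.963, 0.269, -0.0], [0.269, -0.963, 0.0], [-0.0, -0.0, -1.0]]
ft_force: [-0.1, -0.2, -2.4]
grip_width: 0.0233
gripper_force: 34.6
```

Request:
send_rows(
  deltas=[
    [[-0.005,0.015,0,0,0,0,-0.8],[-0.01,0.03,0,0,0,0,-0.8],[-0.012,0.038,0,0,0,0,-0.8],[-0.012,0.038,0,0,0,0,-0.8],[-0.012,0.038,0,0,0,0,-0.8],[-0.012,0.038,0,0,0,0,-0.8],[-0.012,0.038,0,0,0,0,-0.8],[-0.012,0.038,0,0,0,0,-0.8],[-0.012,0.038,0,0,0,0,-0.8],[-0.012,0.035,0,0,0,0,-0.8],[-0.008,0.03,0,0,0,0,-0.8],[0,0,0,0,0,0,-0.8]],
  ],
)

```text
time_s: 7.7
position: [0.5203, -0.2298, 0.1407]
tool_rot: [[0.964, 0.265, -0.0], [0.265, -0.964, -0.0], [-0.0, 0.0, -1.0]]
ft_force: [-0.1, -0.0, -2.3]
grip_width: 0.0235
gripper_force: 34.8
```

```bash
python3 - <<'E'
from h import *
s=telemetry.observe();print(s["position"].round(4),s["tool_rot"].round(4),s["time_s"],s["ft_force"],s["grip_width"])
d=grab("wrist","w3.png");np.savez("w3.npz",**d)
E
```

```text
[ 0.5203 -0.2298  0.1407] [[ 9.642e-01  2.653e-01 -0.000e+00]
 [ 2.653e-01 -9.642e-01 -4.000e-04]
 [-1.000e-04  4.000e-04 -1.000e+00]] 7.7 [-0.11721092 -0.00739088 -2.29052719] 0.02353305631625788
```

View pics/w3.png

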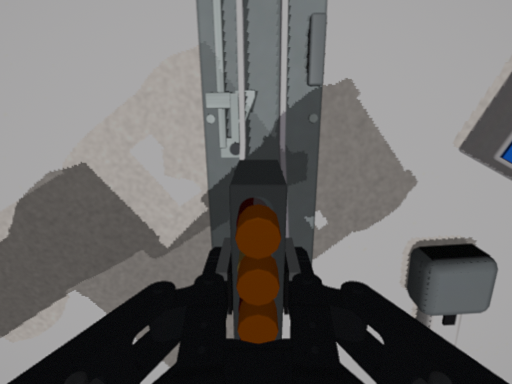

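The view shows the held rack centred over the mouth. The walls are near columns 241 and 284, and the pawl's blocking edge is near (252,93). I'll refine the centre line and estimate where the latch is set.

```bash
python3 - <<'E'
from h import *
d=dict(np.load("w3.npz"));g=cv2.cvtColor(d["image"],cv2.COLOR_RGB2GRAY).astype(float)
c,s=np.cos(np.radians(15.65)),np.sin(np.radians(15.65));A=np.array([[c,s],[-s,c]]);O=np.array([.6172,-.2050])
f=lambda uv,z:(plane(d,uv,z)[:,:2]-O)@A.T
Z=cloud(d)[...,2]
for v in range(10,150,20):
    z=Z[v,170:360];k=np.where(z>.007)[0]+170
    k2=np.where(z>.0225)[0]+170
    k2=k2[(k2>232)&(k2<295)]
    m1=k2[k2<258];m2=k2[k2>270]
    E=f([(k[0]-.5,v),(k[-1]+.5,v)],.012);print(v,"base",E.round(4).tolist(),"mid",E[:,1].mean().round(4),end=" ")
    if len(m1) and len(m2): W=f([(m1.max()+.5,v),(m2.min()-.5,v)],.03);print("walls in",W.round(4).tolist(),"mid",W[:,1].mean().round(4))
    else: print()
print("pawl face",f([(252,93),(255,93)],.025))
for v in range(84,112,3): print(v,g[v,236:264].astype(int).tolist())
# rack side edges / cap row relative to the lane
hsv=cv2.cvtColor(d["image"],cv2.COLOR_RGB2HSV)
print("rack front top corner",f([(234,184),(286,184)],.1407-.0514+.058))
E
```

```text
10 base [[0.0497, 0.0493], [0.0493, -0.0497]] mid -0.0002 walls in [[0.0444, 0.0142], [0.0443, -0.0133]] mid 0.0004
30 base [[0.0362, 0.0502], [0.0357, -0.0499]] mid 0.0002 walls in [[0.0319, 0.0145], [0.0317, -0.0136]] mid 0.0004
50 base [[0.0221, 0.0504], [0.0217, -0.05]] mid 0.0002 walls in [[0.0188, 0.014], [0.0187, -0.0131]] mid 0.0005
70 base [[0.0076, 0.0498], [0.0071, -0.0502]] mid -0.0002 walls in [[0.0053, 0.0143], [0.0052, -0.0134]] mid 0.0005
90 base [[-0.0076, 0.0499], [-0.008, -0.0495]] mid 0.0002 walls in [[-0.0087, 0.0138], [-0.0088, -0.0136]] mid 0.0001
110 base [[-0.0233, 0.0501], [-0.0238, -0.0497]] mid 0.0002 walls in [[-0.0233, 0.0102], [-0.0234, -0.0131]] mid -0.0015
130 base [[-0.0397, 0.0503], [-0.0402, -0.0499]] mid 0.0002 walls in [[-0.0385, 0.0143], [-0.0386, -0.0134]] mid 0.0005
pawl face [[-0.01067152  0.00818832]
 [-0.01068263  0.00584655]]
84 [116, 118, 143, 164, 168, 168, 168, 148, 109, 76, 67, 68, 70, 91, 114, 119, 119, 119, 118, 118, 119, 119, 118, 118, 119, 119, 119, 119]
87 [113, 113, 140, 163, 169, 168, 168, 153, 110, 74, 67, 66, 82, 107, 118, 119
[... 571 characters left out ...]
61, 130, 89, 84, 108, 118, 118, 119, 119, 119, 119, 120]
102 [151, 139, 121, 151, 166, 169, 168, 156, 119, 110, 144, 161, 166, 166, 167, 159, 132, 86, 76, 104, 116, 118, 118, 118, 118, 119, 118, 119]
105 [152, 138, 116, 149, 165, 169, 169, 161, 121, 111, 143, 157, 161, 166, 160, 115, 77, 71, 98, 116, 119, 119, 118, 119, 120, 118, 119, 119]
108 [153, 144, 118, 144, 165, 168, 169, 160, 129, 133, 148, 151, 150, 137, 102, 67, 68, 91, 115, 119, 120, 120, 120, 120, 119, 119, 119, 120]
111 [153, 147, 121, 143, 165, 168, 169, 162, 125, 91, 126, 147, 132, 90, 59, 55, 75, 101, 115, 120, 120, 120, 120, 120, 121, 120, 121, 120]
rack front top corner [[-0.05087096  0.01362868]
 [-0.05096773 -0.0077405 ]]
```

Request:
send_rows(
  deltas=[
    [[0,0.0025,0.01,0,0,-0.005,-0.8],[0,0,0.02,0,0,0,-0.8],[0,0,0.02,0,0,0,-0.8],[0,0,0.015,0,0,0,-0.8],[0,0,0.007,0,0,0,-0.8],[0,0,0.002,0,0,0,-0.8],[0,0,0.001,0,0,0,-0.8],[0,0,0,0,0,0,-0.8]],
  ],
)

```text
time_s: 8.75
position: [0.5229, -0.231, 0.0664]
tool_rot: [[0.962, 0.274, 0.004], [0.274, -0.962, -0.004], [0.003, 0.005, -1.0]]
ft_force: [1.7, -6.8, -1.4]
grip_width: 0.0232
gripper_force: 37.2
```

Request:
send_rows(
  deltas=[
    [[-0.006,0.001,0,0,0,0,-0.8],[-0.004,0,0,0,0,0,-0.8],[0,0,0,0,0,0,-0.8],[0,0,0,0,0,0,-0.8]],
  ],
)

```text
time_s: 9.25
position: [0.5123, -0.2336, 0.0659]
tool_rot: [[0.962, 0.274, -0.0], [0.274, -0.962, -0.001], [-0.0, 0.001, -1.0]]
ft_force: [-0.0, -6.8, -1.9]
grip_width: 0.0237
gripper_force: 37.0
```

```bash
python3 - <<'E'
from h import *
s=telemetry.observe();print(s["position"].round(4),s["time_s"],s["ft_force"],s["wrist_torque"],s["q"].round(2))
d=grab("wrist");np.savez("w4.npz",**d)
e=grab("side");np.savez("s4.npz",**e)
a=cv2.resize(d["image"][60:384,130:390],None,fx=1.5,fy=1.5,interpolation=cv2.INTER_CUBIC)
b=cv2.resize(e["image"][110:220,220:360],(390,486),interpolation=cv2.INTER_CUBIC)
cv2.imwrite("pics/c4.png",np.hstack([a,b])[:,:,::-1])
E
```

```text
[ 0.5123 -0.2336  0.0659] 9.25 [-0.03378084 -6.75337615 -1.91469337] [-1.05972087 -0.0027684  -0.21791197] [-3.654e+01  3.484e+01  8.699e+01 -6.000e-02  5.815e+01  3.757e+01]
```

View pics/c4.png

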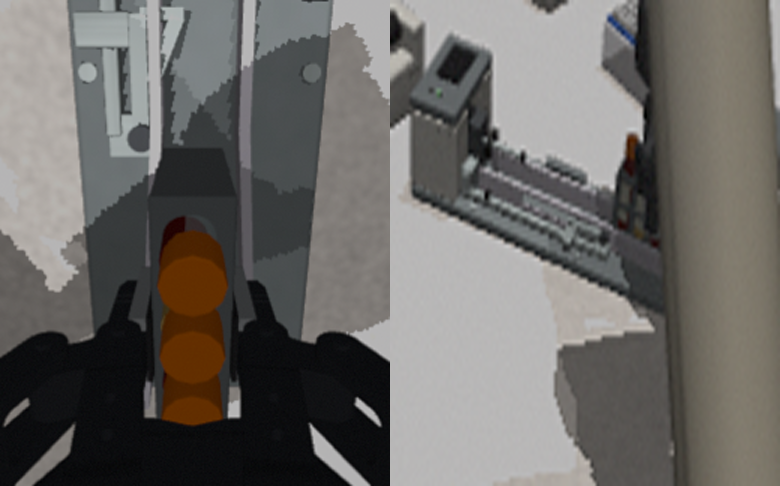

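The wrist crop shows the rack's front foot against the left (+y) wall, with about 6 mm free on the right. That matches the −y force on the tool, so I'll shift to −y.

Request:
send_rows(
  deltas=[
    [[0,0.0015,0,0,0,0,-0.8],[0,0.0015,0,0,0,0,-0.8],[0,0,0,0,0,0,-0.8],[0,0,0,0,0,0,-0.8]],
  ],
)

```text
time_s: 9.85
position: [0.5131, -0.2359, 0.0657]
tool_rot: [[0.962, 0.274, -0.0], [0.274, -0.962, 0.001], [-0.0, -0.001, -1.0]]
ft_force: [-0.9, -0.5, -3.2]
grip_width: 0.0237
gripper_force: 36.9
```

Request:
send_rows(
  deltas=[
    [[0.004,0.0005,0,0,0,0.004,-0.8],[0.003,0,0.001,0,0,0,-0.8],[0,0,0.001,0,0,0,-0.8],[0,0,0.001,0,0,0,-0.8],[0,0,0,0,0,0,-0.8]],
  ],
)

```text
time_s: 10.48
position: [0.5209, -0.2346, 0.0641]
tool_rot: [[0.963, 0.27, 0.003], [0.27, -0.963, -0.001], [0.002, 0.001, -1.0]]
ft_force: [2.4, 3.4, 7.7]
grip_width: 0.0234
gripper_force: 38.5
```

Request:
send_rows(
  deltas=[
    [[0,0,-0.0005,0,0,0,-0.5],[0,0,0,0,0,0,-0.2],[0,0,0,0,0,0,0],[0,0,0,0,0,0,0],[0,0,0,0,0,0,0],[0,0,0,0,0,0,0]],
  ],
)

```text
time_s: 11.22
position: [0.52, -0.2348, 0.0633]
tool_rot: [[0.963, 0.27, -0.0], [0.27, -0.963, -0.0], [-0.0, -0.0, -1.0]]
ft_force: [0.2, -0.1, 0.2]
grip_width: 0.0428
gripper_force: 0.0
```

Request:
send_rows(
  deltas=[
    [[0,0,-0.01,0,0,0,0],[0,0,-0.02,0,0,0,0],[0,0,-0.025,0,0,0,0],[0,0,-0.025,0,0,0,0],[0,0,-0.025,0,0,0,0],[-0.02,0,-0.005,0,0,0,0],[-0.03,0,0,0,0,0,0],[-0.03,0,0,0,0,0,-0.5],[-0.02,0,0,0,0,0,-1],[0,0,0,0,0,0,-1],[0,0,0,0,0,0,-1]],
  ],
)

```text
time_s: 12.6
position: [0.4241, -0.2618, 0.1733]
tool_rot: [[0.963, 0.27, 0.0], [0.27, -0.963, -0.0], [0.0, 0.0, -1.0]]
ft_force: [0.3, -0.4, 0.4]
grip_width: 0.0
gripper_force: 0.0
```

```bash
python3 - <<'E'
from h import *
s=telemetry.observe();print(s["position"].round(4),s["time_s"],s["ft_force"],s["tool_rot"].round(3))
d=grab("wrist","w5.png");np.savez("w5.npz",**d)
hsv=cv2.cvtColor(d["image"],cv2.COLOR_RGB2HSV);C=cloud(d)
c,s_=np.cos(np.radians(15.65)),np.sin(np.radians(15.65));A=np.array([[c,s_],[-s_,c]]);O=np.array([.6172,-.2050])
m=((hsv[...,0]>5)&(hsv[...,0]<22)&(hsv[...,1]>150)&(hsv[...,2]>80)).astype(np.uint8)
n,l,st,ce=cv2.connectedComponentsWithStats(m)
for i in range(1,n):
    if st[i,4]>60: print("cap",st[i,4],ce[i].round(1),((np.nanmedian(C[l==i],0)[:2]-O)@A.T).round(4),np.nanmedian(C[l==i],0)[2].round(4))
E
```

```text
[ 0.4241 -0.2618  0.1733] 12.6 [ 0.29490709 -0.39087208  0.35088051] [[ 0.963  0.27   0.   ]
 [ 0.27  -0.963 -0.   ]
 [ 0.     0.    -1.   ]]
cap 383 [257.9   7.4] [-0.0651 -0.001 ] 0.097
cap 537 [257.9  38.7] [-0.082  -0.0008] 0.0971
cap 486 [257.9  72.4] [-0.1011 -0.0008] 0.0971
cap 431 [257.9 103.6] [-0.1201 -0.0008] 0.0971
cap 389 [257.5 132.7] [-0.1388 -0.0005] 0.0971
```

View pics/w5.png

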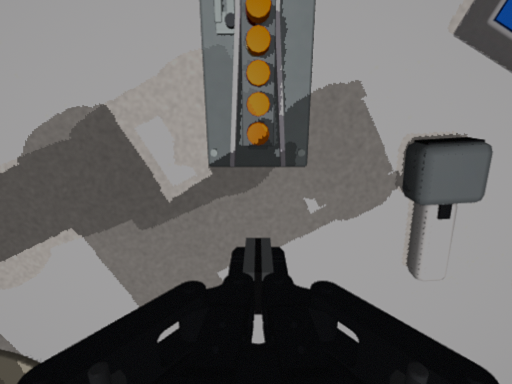

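The rack stands upright and centred in the mouth (lane x −101 mm, y −1 mm). The closed fingers are in line behind it, so I'll descend and push the pad.

Request:
send_rows(
  deltas=[
    [[0,0,0.02,0,0,0,-1],[0,0,0.025,0,0,0,-1],[0,0,0.025,0,0,0,-1],[0,0,0.025,0,0,0,-1],[0,0,0.013,0,0,0,-1],[0.01,0,0,0,0,0,-1],[0.01,0,0,0,0,0,-1],[0.006,0,0,0,0,0,-1],[0.003,0,0,0,0,0,-1],[0,0,0,0,0,0,-1]],
  ],
)

```text
time_s: 13.9
position: [0.4518, -0.2539, 0.0655]
tool_rot: [[0.963, 0.271, 0.0], [0.271, -0.963, -0.0], [0.0, 0.0, -1.0]]
ft_force: [-0.4, -0.9, -0.5]
grip_width: -0.0
gripper_force: 0.0
```

Request:
send_rows(
  deltas=[
    [[0.003,0,0,0,0,0,-1],[0.003,0,0,0,0,0,-1],[0.003,0,0,0,0,0,-1],[0.003,0,0,0,0,0,-1],[0.003,0,0,0,0,0,-1],[0.003,0,0,0,0,0,-1],[0,0,0,0,0,0,-1]],
  ],
)

```text
time_s: 14.78
position: [0.4693, -0.249, 0.0653]
tool_rot: [[0.963, 0.271, 0.0], [0.271, -0.963, -0.0], [0.0, 0.0, -1.0]]
ft_force: [-0.6, -0.9, -0.0]
grip_width: -0.0003
gripper_force: 0.0
```

Request:
send_rows(
  deltas=[
    [[0.004,0,0,0,0,0,-1],[0.004,0,0,0,0,0,-1],[0.004,0,0,0,0,0,-1],[0.004,0,0,0,0,0,-1],[0.004,0,0,0,0,0,-1],[0.004,0,0,0,0,0,-1],[0.004,0,0,0,0,0,-1],[0.004,0,0,0,0,0,-1],[0.004,0,0,0,0,0,-1],[0.004,0,0,0,0,0,-1]],
  ],
)

```text
time_s: 16.02
position: [0.5078, -0.2382, 0.0653]
tool_rot: [[0.963, 0.27, 0.0], [0.27, -0.963, -0.0], [0.0, 0.0, -1.0]]
ft_force: [-1.4, -1.0, -0.5]
grip_width: -0.0001
gripper_force: 0.7
```

```bash
cat > c.py <<'E'
from h import *
s=telemetry.observe()
d=grab("wrist","p%d.png"%(100*s["time_s"]))
hsv=cv2.cvtColor(d["image"],cv2.COLOR_RGB2HSV);C=cloud(d)
c,s_=np.cos(np.radians(15.65)),np.sin(np.radians(15.65));A=np.array([[c,s_],[-s_,c]]);O=np.array([.6172,-.2050])
print("tcp lane",(A@(s["position"][:2]-O)).round(4),"F lane",(A@s["ft_force"][:2]).round(2))
m=((hsv[...,0]>5)&(hsv[...,0]<22)&(hsv[...,1]>150)&(hsv[...,2]>60)).astype(np.uint8)
n,l,st,ce=cv2.connectedComponentsWithStats(m)
for i in range(1,n):
    if st[i,4]>60: print("cap",st[i,4],ce[i].round(1),((np.nanmedian(C[l==i],0)[:2]-O)@A.T).round(4),np.nanmedian(C[l==i],0)[2].round(4))
E
python3 c.py
```

```text
tcp lane [-0.1143 -0.0024] F lane [-1.6  -0.63]
cap 2127 [262.3  19.8] [-0.0122 -0.0019] 0.0968
cap 2302 [261.5  81.8] [-0.028  -0.0016] 0.0971
cap 1938 [260.3 147.9] [-0.0468 -0.0014] 0.0971
cap 3688 [259.  227.2] [-0.073  -0.0013] 0.0969
```

Request:
send_rows(
  deltas=[
    [[0.004,0,0,0,0,0,-1],[0.004,0,0,0,0,0,-1],[0.004,0,0,0,0,0,-1],[0.004,0,0,0,0,0,-1],[0.004,0,0,0,0,0,-1],[0.003,0,0,0,0,0,-1],[0.003,0,0,0,0,0,-1],[0.003,0,0,0,0,0,-1],[0.003,0,0,0,0,0,-1],[0.002,0,0,0,0,0,-1],[0.002,0,0,0,0,0,-1]],
  ],
)

```text
time_s: 17.45
position: [0.5423, -0.2285, 0.0654]
tool_rot: [[0.963, 0.27, 0.0], [0.27, -0.963, -0.0], [0.0, 0.0, -1.0]]
ft_force: [-2.5, -1.8, 0.9]
grip_width: 0.0
gripper_force: 1.0
```

Request:
send_rows(
  deltas=[
    [[0.002,0,0,0,0,0,-1],[0.002,0,0,0,0,0,-1],[0.002,0,0,0,0,0,-1],[0.002,0,0,0,0,0,-1],[0.002,0,0,0,0,0,-1],[0.002,0,0,0,0,0,-1],[0.002,0,0,0,0,0,-1],[0.002,0,0,0,0,0,-1],[0.002,0,0,0,0,0,-1],[0.002,0,0,0,0,0,-1],[0.002,0,0,0,0,0,-1],[0.002,0,0,0,0,0,-1]],
  ],
)

```text
time_s: 18.95
position: [0.5646, -0.2222, 0.0653]
tool_rot: [[0.963, 0.27, -0.002], [0.27, -0.963, -0.0], [-0.002, -0.001, -1.0]]
ft_force: [-6.2, -2.3, 2.9]
grip_width: 0.0001
gripper_force: 3.4
```

```bash
python3 c.py
```

```text
tcp lane [-0.0553 -0.0024] F lane [-6.58 -0.5 ]
cap 2154 [261.9  20. ] [ 0.0467 -0.0018] 0.0968
cap 2307 [261.4  82.5] [ 0.0308 -0.0015] 0.097
cap 1947 [260.3 148.5] [ 0.012  -0.0013] 0.097
cap 3667 [259.1 227.8] [-0.0142 -0.0012] 0.0968
```

Request:
send_rows(
  deltas=[
    [[0.001,0,0,0,0,0,-1],[0.001,0,0,0,0,0,-1],[0.001,0,0,0,0,0,-1],[0.001,0,0,0,0,0,-1],[0.001,0,0,0,0,0,-1],[0.001,0,0,0,0,0,-1],[0.001,0,0,0,0,0,-1],[0.001,0,0,0,0,0,-1],[0.001,0,0,0,0,0,-1],[0.001,0,0,0,0,0,-1]],
  ],
)

```text
time_s: 20.25
position: [0.5741, -0.2196, 0.0653]
tool_rot: [[0.963, 0.27, -0.002], [0.27, -0.963, -0.0], [-0.002, -0.0, -1.0]]
ft_force: [-7.1, -3.6, 1.9]
grip_width: 0.0004
gripper_force: 3.6
```

Request:
send_rows(
  deltas=[
    [[0.001,0,0,0,0,0,-1],[0.001,0,0,0,0,0,-1],[0.001,0,0,0,0,0,-1],[0.001,0,0,0,0,0,-1]],
  ],
)

```text
time_s: 20.75
position: [0.5779, -0.2185, 0.0653]
tool_rot: [[0.963, 0.27, -0.002], [0.27, -0.963, -0.0], [-0.002, -0.001, -1.0]]
ft_force: [-7.2, -3.2, 3.1]
grip_width: 0.0
gripper_force: 3.8
```

Request:
send_rows(
  deltas=[
    [[0.001,0,0,0,0,0,-1],[0.001,0,0,0,0,0,-1],[0.001,0,0,0,0,0,-1],[0.001,0,0,0,0,0,-1]],
  ],
)

```text
time_s: 21.25
position: [0.5817, -0.2175, 0.0653]
tool_rot: [[0.963, 0.27, -0.003], [0.27, -0.963, -0.0], [-0.002, -0.001, -1.0]]
ft_force: [-6.8, -3.4, 3.2]
grip_width: -0.0004
gripper_force: 3.9
```

Request:
send_rows(
  deltas=[
    [[0.001,0,0,0,0,0,-1],[0.001,0,0,0,0,0,-1],[0.001,0,0,0,0,0,-1],[0.001,0,0,0,0,0,-1]],
  ],
)

```text
time_s: 21.75
position: [0.5855, -0.2164, 0.0653]
tool_rot: [[0.963, 0.27, -0.003], [0.27, -0.963, -0.0], [-0.003, -0.001, -1.0]]
ft_force: [-7.2, -2.4, 2.6]
grip_width: -0.0002
gripper_force: 4.0
```

Request:
send_rows(
  deltas=[
    [[0.001,0,0,0,0,0,-1],[0.001,0,0,0,0,0,-1],[0.001,0,0,0,0,0,-1]],
  ],
)

```text
time_s: 22.12
position: [0.5884, -0.2156, 0.0653]
tool_rot: [[0.963, 0.27, -0.003], [0.27, -0.963, -0.0], [-0.003, -0.001, -1.0]]
ft_force: [-8.2, -3.4, 3.4]
grip_width: 0.0001
gripper_force: 4.1
```

Request:
send_rows(
  deltas=[
    [[0.001,0,0,0,0,0,-1],[0.001,0,0,0,0,0,-1]],
  ],
)

```text
time_s: 22.38
position: [0.5903, -0.2151, 0.0653]
tool_rot: [[0.963, 0.27, -0.003], [0.27, -0.963, -0.0], [-0.003, -0.001, -1.0]]
ft_force: [-8.4, -3.1, 3.5]
grip_width: 0.0
gripper_force: 4.2
```

Request:
send_rows(
  deltas=[
    [[0.0007,0,0,0,0,0,-1],[0.0007,0,0,0,0,0,-1]],
  ],
)

```text
time_s: 22.62
position: [0.5916, -0.2147, 0.0653]
tool_rot: [[0.963, 0.27, -0.003], [0.27, -0.963, -0.0], [-0.003, -0.001, -1.0]]
ft_force: [-7.0, -3.4, 3.3]
grip_width: 0.0001
gripper_force: 4.1
```

Request:
send_rows(
  deltas=[
    [[0.0005,0,0,0,0,0,-1],[0.0005,0,0,0,0,0,-1]],
  ],
)

```text
time_s: 22.88
position: [0.5926, -0.2144, 0.0653]
tool_rot: [[0.963, 0.27, -0.003], [0.27, -0.963, -0.0], [-0.003, -0.001, -1.0]]
ft_force: [-7.9, -3.1, 3.3]
grip_width: 0.0001
gripper_force: 4.1
```

Request:
send_rows(
  deltas=[
    [[0.0005,0,0,0,0,0,-1],[0.0005,0,0,0,0,0,-1]],
  ],
)

```text
time_s: 23.12
position: [0.5935, -0.2142, 0.0653]
tool_rot: [[0.963, 0.27, -0.003], [0.27, -0.963, -0.0], [-0.003, -0.001, -1.0]]
ft_force: [-8.0, -3.4, 2.9]
grip_width: -0.0001
gripper_force: 4.2
```

Request:
send_rows(
  deltas=[
    [[0.0005,0,0,0,0,0,-1],[0.0005,0,0,0,0,0,-1]],
  ],
)

```text
time_s: 23.38
position: [0.5945, -0.2139, 0.0653]
tool_rot: [[0.963, 0.27, -0.003], [0.27, -0.963, -0.0], [-0.003, -0.001, -1.0]]
ft_force: [-8.1, -3.6, 4.2]
grip_width: -0.0003
gripper_force: 4.1
```

Request:
send_rows(
  deltas=[
    [[0.0005,0,0,0,0,0,-1],[0.0005,0,0,0,0,0,-1]],
  ],
)

```text
time_s: 23.62
position: [0.5953, -0.2135, 0.0653]
tool_rot: [[0.963, 0.27, -0.003], [0.27, -0.963, 0.0], [-0.003, -0.001, -1.0]]
ft_force: [-9.2, -3.3, 4.7]
grip_width: 0.0004
gripper_force: 4.9
```

```bash
python3 c.py
```

```text
tcp lane [-0.0234 -0.0023] F lane [-9.79 -0.73]
cap 2065 [261.8  19.1] [ 0.0788 -0.0016] 0.0969
cap 2313 [261.4  82.8] [ 0.0627 -0.0015] 0.0971
cap 1952 [260.3 148.8] [ 0.0439 -0.0012] 0.097
cap 3654 [259.1 228.2] [ 0.0178 -0.0012] 0.0968
```

Request:
send_rows(
  deltas=[
    [[0.0005,0,0,0,0,0,-1],[0,0,0,0,0,0,-1]],
  ],
)

```text
time_s: 23.92
position: [0.5955, -0.2134, 0.0653]
tool_rot: [[0.963, 0.27, -0.004], [0.27, -0.963, 0.0], [-0.004, -0.001, -1.0]]
ft_force: [-10.0, -2.7, 4.3]
grip_width: 0.0001
gripper_force: 5.2
```

Request:
send_rows(
  deltas=[
    [[0.0005,0,0,0,0,0,-1],[0,0,0,0,0,0,-1]],
  ],
)

```text
time_s: 24.18
position: [0.5957, -0.2133, 0.0653]
tool_rot: [[0.963, 0.27, -0.005], [0.27, -0.963, 0.0], [-0.004, -0.001, -1.0]]
ft_force: [-11.2, -4.2, 6.2]
grip_width: -0.0001
gripper_force: 6.0
```

Request:
send_rows(
  deltas=[
    [[0.0005,0,0,0,0,0,-1],[0,0,0,0,0,0,-1]],
  ],
)

```text
time_s: 24.42
position: [0.5959, -0.2133, 0.0653]
tool_rot: [[0.963, 0.27, -0.005], [0.27, -0.963, -0.0], [-0.005, -0.001, -1.0]]
ft_force: [-12.2, -3.5, 7.3]
grip_width: -0.0002
gripper_force: 6.8
```

About 12.7 N with only a small advance per step means the rack is on the buffer. I'll ease off slowly and check that the latch holds.

Request:
send_rows(
  deltas=[
    [[-0.001,0,0,0,0,0,-1],[-0.001,0,0,0,0,0,-1],[-0.001,0,0,0,0,0,-1],[-0.001,0,0,0,0,0,-1],[-0.001,0,0,0,0,0,-1],[-0.001,0,0,0,0,0,-1],[0,0,0,0,0,0,-1]],
  ],
)

```text
time_s: 25.3
position: [0.5925, -0.2144, 0.0653]
tool_rot: [[0.963, 0.27, 0.001], [0.27, -0.963, 0.0], [0.001, 0.0, -1.0]]
ft_force: [-0.0, 0.2, 0.1]
grip_width: -0.0001
gripper_force: 0.0
```

```bash
python3 c.py
```

```text
tcp lane [-0.0264 -0.0023] F lane [0.05 0.19]
cap 1925 [261.7  18. ] [ 0.0761 -0.0017] 0.0969
cap 2317 [261.5  79.8] [ 0.0604 -0.0015] 0.0971
cap 1937 [260.4 146.2] [ 0.0415 -0.0012] 0.097
cap 3647 [259.2 225.8] [ 0.0154 -0.0012] 0.0968
```

The force has dropped to zero and the rack stays at 41.5 mm untouched, so the latch is holding it. Retreating now.

Request:
send_rows(
  deltas=[
    [[-0.005,0,0,0,0,0,-1],[-0.015,0,0,0,0,0,-1],[-0.02,0,0,0,0,0,-1],[-0.02,0,-0.01,0,0,0,-1],[-0.02,0,-0.02,0,0,0,-1],[0,0,-0.03,0,0,0,-1],[0,0,-0.03,0,0,0,-1],[0,0,-0.03,0,0,0,-1],[0,0,-0.02,0,0,0,-1],[0,0,0,0,0,0,-1],[0,0,0,0,0,0,-1]],
  ],
)

```text
time_s: 26.72
position: [0.5147, -0.2359, 0.2043]
tool_rot: [[0.963, 0.27, -0.001], [0.27, -0.963, 0.001], [-0.001, -0.001, -1.0]]
ft_force: [-0.1, -0.2, -0.4]
grip_width: -0.0002
gripper_force: 0.0
```

```bash
python3 c.py; ls pics
```

```text
tcp lane [-0.107  -0.0021] F lane [-0.17 -0.18]
cap 310 [259.2   6.8] [ 0.0384 -0.0011] 0.0969
cap 426 [258.9  33.9] [ 0.0216 -0.0007] 0.097
cap 384 [258.8  63.3] [ 0.0024 -0.0007] 0.097
c4.png
crop.png
p1602.png
p1895.png
p2362.png
p2530.png
p2672.png
side0.png
top0.png
w1.png
w2.png
w3.png
w5.png
```

View pics/p2672.png

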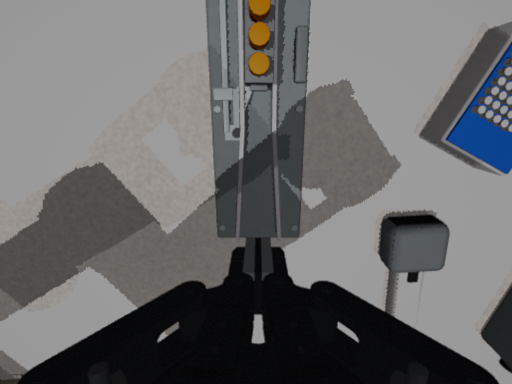

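The picture shows the pawl's tooth sprung out at about (247,92), directly behind the rack's trailing end at row 85. The tubes are upright and the gripper is clear.

```bash
python3 -c "
from rig import env
print(env.close_job())"
```

```text
the job is handed in; nothing more can be done
None
```

The rack is latched in the sampler lane and stayed in against the ejector after I let go; the push peaked at about 13 N, the tubes are upright, and the job is handed in at about 27 s.

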